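# Nest the stacked caddy totes on the glass shelf

### The job

The two empty stack-nest totes on the glass shelf stand stacked and take up too much height. Lift the upper one off by its handle, turn it half a turn and let it down into the lower one by feel, then press both ends down until their catches snap and it is nested fully home; while nesting, never load the glass with more than about 3 kg, totes included. Leave the lower tote where it stands and the other things alone, and let go.

Things in the scene. Friction and masses are not known exactly. Their poses are not given: they have to be found in the camera images.
- top_grip (a point): centre of the upper tote's handle bar, the place to grip: a solid bar 90 mm long (along the tote's x), 18 mm wide (y) and 30 mm tall on top of the hollow centre island, free all round above the rim. 105 mm above the tote's underside, on its centre line; bar top at 120 mm; at its foot (90 mm) the island is 3 mm wider on each side. Axes as top_tote
- top_tote: upper of two identical empty grey plastic totes, 246 x 172 mm over all, 0.25 to 0.4 kg, rim 90 mm and handle top 120 mm high. Origin: centre of its underside; x along length and handle towards its pull lip, z up. Starts stacked, x reversed, 65 mm above low_tote. The flat end rims to press on lie 103 to 115 mm from the centre along x, 90 mm high (at the lip end out to 130 mm)
- top_lip (a point): edge of the upper tote's pull lip, a 64 mm wide flat tab on one end of its rim only: 130.5 mm along the tote's x from its centre, 90 mm above its underside
- low_tote: lower tote, loose on the glass; origin centre of its underside, x towards its own lip, z up. Rib pairs at x = +68 and -38 mm form channels inside its long sides. Both x the same way: the upper tote's ribs run down the channels and it nests, fully home 35 mm above this origin. x reversed: its rib feet stand on this rim, stacked 65 mm up
- low_lip (a point): edge of the lower tote's pull lip, 130.5 mm along its x, 90 mm above its underside. Play when nesting: some 5 mm at first, under 2 mm at home; a tote held askew can jam. A sprung catch in each end wall stops it 3 to 7 mm high at that end; 5 to 12 N down on that end's rim snaps it home, then it stands hard on its shoulders
- shelf: clear tempered glass shelf, fixed, 380 mm deep, 900 mm wide, 8 mm thick; its top face, on which everything stands, is at height 20 mm. Cabinet sides (at y about 0.46 m either side) and back rise to 160 mm; front and top are open
- canister: yellow plastic food canister with screw lid, 72 mm across, 105 mm tall, a bystander; origin centre of its underside
- driftwood: brown ceramic driftwood replica, about 150 x 60 mm, 70 mm tall, a bystander; origin centre of its underside, x along it
- tweezer: chrome steel tweezer lying flat, 210 mm long, 8 mm high, a bystander; origin at its middle, x along it
- airstone: round black airstone, 58 mm across, 19 mm tall with a thin nipple, a bystander; origin centre of its underside

How it is judged:
By the outcome, as a careful person would: the job done as asked, in the order asked, and still so for the second after the job is handed in, with the robot touching nothing.
It also fails if it takes over 70 s, if anything falls off the work surface, if the arm or the gripper's body presses on something with over 40 N, if the wrist force passes 120 N, or if a joint passes its speed limit or range.

### The arm

A 6-joint arm with a two-finger parallel gripper is mounted at the origin on the work surface. World frame = base frame: x ahead of the robot, y to its left, z up, the work surface at z = 0. Lengths are in m, angles in degrees, forces in N, time in s.
With the tool pointing down it reaches from about 0.35 to 0.725 m from the base axis. Payload 6 kg.
Tool frame: the origin (TCP) lies at the very end of the fingers, on their centre line; the grasp point (between the pads) lies 19 mm behind it; z points along the fingers, x is the direction in which the jaws open and shut, and the axes are right-handed (so a half turn about z gives the same grasp; the last joint's range is limited). The gripper opens to 85 mm and grips with 20 to 120 N. Pads are 22 mm wide; open, the fingers measure 114 mm over their backs; the gripper's body (76 mm by 85 mm) begins 54 mm behind the grasp point. The pads swing forward as they close: fully open they stand 13 mm farther back than shut.
Start: joints at [84.609, 2.303, 4.859, 0, -92.561, -19.12], TCP at [0.249, 0.546, 0.231] pointing down, gripper open.
Joint ranges: [-146.85, 146.85], [-73.84, 115.35], [-62.03, 85.46], [-188.31, 113.3], [-161.28, -10.13], [-171.36, 171.36]. Speed limits (degrees/s): [147.25, 147.25, 172.46, 180, 180, 180].

### API

Orientations are given as [roll, pitch, yaw] about the fixed x, y, z axes, in that order (R = Rz(yaw) Ry(pitch) Rx(roll)).
In Python, from bench import arm, hand, kin, monitor, imaging, job, nets gives the robot as it stands. Calls block until the motion is done:
- arm.goto(position, orientation): joint-space move of the TCP to a pose.
- arm.servo_line(position, attitude=None, rate=0.15, contact_N=None): straight line of the TCP; attitude=None keeps the orientation; rate is the mean speed in m/s. With contact_N (N) it stops when the force on the tool has changed by that much, and returns True; else False.
- arm.move_j(angles): joint-space move.
- hand.gripper_open() and hand.gripper_close(): open the fingers fully, or close them until they stop; the grip force is fixed at half the most.
- arm.dwell(seconds).
- kin.solve_ik(position, orientation): joint angles nearest the present ones, or None.
- monitor.sense(): the state.
- imaging.snapshot(name): name is "side" or "top"; returns the picture (400x640x3 uint8, red, green, blue); there is no depth.
- imaging.get_calibration(name): a dict with "mtx" (3x3 intrinsics, pixels), "rvec" (rotation vector, rad) and "tvec" (3), from world to camera coordinates, as OpenCV has them. Camera axes: x right, y down, z forward; pixel columns grow to the right and rows downward; lengths in m; the calibration is good to about 2 mm. A picture is of the moment at which its call begins. get_calibration takes no time and is no camera call.
A pose or a line that the arm cannot do raises arm.MotionError and nothing moves.
- job.finish_job(): hands the job in, once; it reports no verdict.
Trained networks look in the newest picture that a camera, given by its name, has taken for a name from the list of things; names that differ only in an ending like _2 or _b are one class to them, and where a whole thing is asked for, a point or a joint stands for the part that bears it (a point fixed in the world has none). Each returns a list of dicts, best first, with "confidence" (0 to 1); they miss things now and then, are a little off and sometimes report something else, mostly with a low value. They report only what shows in the picture. A call takes as long as a camera call.
- nets.boxes_of(camera, thing): "centre" ([x, y, z] in m, in world coordinates, good to about 4 mm: the middle of the surface that is visible of it).
- nets.silhouettes(camera, thing): "mask" (400x640 bool, what is visible of it).
- nets.tip_of(camera, thing): "centre" ([x, y, z] in m, in world coordinates, good to about 4 mm: a listed point, or the origin of a listed thing).
The state is a dict: "time_s": time; "joints": joint angles; "qd": joint speeds; "effort": joint torques, N m; "position": TCP position; "tool_rot": TCP orientation; "contact_force": force on the tool from outside, world axes, zero at the start; "torque": the same for the moment, N m; "finger_gap": finger opening in m.
Only numpy, scipy, OpenCV 4.12 (cv2) and the standard library are available. Lean on these libraries where they do the work, as an engineer would, in place of code of your own. Each camera call takes 0.05 s, during which the arm holds its last target. There are 200 camera calls.

## Working session

There is one attempt and no reset: what is moved stays moved. The work goes in short steps, each a Python script; the robot and the scene stay as the last script left them, time stands still between calls to the robot, and variables do not carry over. Pictures are saved under pics/ and viewed, about 8 in all and at most 12, crops included, and the job is handed in when it is done.

```bash
ls; mkdir -p pics
python3 - <<'E'
from bench import arm, hand, kin, monitor, imaging, job, nets
import cv2, numpy as np
for c in ("top","side"):
    im=imaging.snapshot(c); cv2.imwrite(f"pics/a_{c}.png",im[:,:,::-1])
    for t in ("top_grip","top_lip","low_lip","top_tote","low_tote"):
        print(c,t,[(np.round(d["centre"],4),round(d["confidence"],2)) for d in nets.tip_of(c,t)[:3]])
    for t in ("canister","driftwood","tweezer","airstone"):
        print(c,t,[(np.round(d["centre"],3),round(d["confidence"],2)) for d in nets.tip_of(c,t)[:2]])
s=monitor.sense();print(s)
E
```

```text
pics
top top_grip [(array([ 0.5417, -0.053 ,  0.1897]), 0.63)]
top top_lip [(array([ 0.4164, -0.0222,  0.173 ]), 0.72)]
top low_lip []
top top_tote [(array([ 0.5464, -0.0501,  0.0817]), 0.79)]
top low_tote [(array([ 0.4549, -0.3188,  0.0182]), 0.56), (array([ 0.5419, -0.0534,  0.1894]), 0.55), (array([ 0.5476, -0.0512,  0.082 ]), 0.34)]
top canister [(array([0.685, 0.289, 0.025]), 0.69)]
top driftwood [(array([ 0.623, -0.311,  0.021]), 0.9)]
top tweezer [(array([0.497, 0.315, 0.023]), 0.73)]
top airstone [(array([ 0.457, -0.32 ,  0.021]), 0.7)]
side top_grip [(array([ 0.542 , -0.0529,  0.1909]), 0.88)]
side top_lip [(array([ 0.419 , -0.0191,  0.1767]), 0.87)]
side low_lip [(array([ 0.6701, -0.0815,  0.1075]), 0.89), (array([ 0.624 , -0.3116,  0.0195]), 0.38)]
side top_tote [(array([ 0.5438, -0.0516,  0.0858]), 0.58)]
side low_tote [(array([ 0.542 , -0.049 ,  0.0169]), 0.68)]
side canister [(array([0.682, 0.295, 0.02 ]), 0.82), (array([0.497, 0.317, 0.021]), 0.59)]
side driftwood [(array([ 0.544, -0.051,  0.016]), 0.6), (array([ 0.626, -0.312,  0.02 ]), 0.55)]
side tweezer [(array([0.498, 0.317, 0.02 ]), 0.66)]
side airstone [(array([ 0.454, -0.328,  0.019]), 0.56)]
{'time_s': 1.0, 'joints': array([ 8.46082280e+01,  2.30201064e+00,  4.85914021e+00, -3.61799033e-04,
       -9.25625441e+01, -1.91206704e+01]), 'qd': array([-0.02087564,  0.09833774,  0.0149373 ,  0.10860323, -0.03786851,
       -0.00077847]), 'effort': array([-8.73302088e-04, -3.67922187e+01,  3.47445631e+01,  6.93332434e+00,
       -1.00695612e-03, -4.76525646e-07]), 'position': array([0.24889556, 0.54590877, 0.23127703]), 'tool_rot': array([-1.79998568e+02, -5.23422456e-03, -1.14512426e+02]), 'contact_force': array([-0.26559776,  0.39608895, -0.29428625]), 'torque': array([ 0.02116961, -0.0301197 , -0.00776633]), 'finger_gap': 0.08552688905813731}
```

View pics/a_top.png

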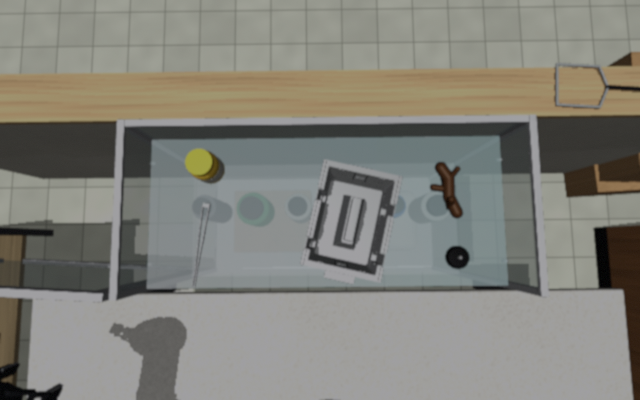

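View pics/a_side.png

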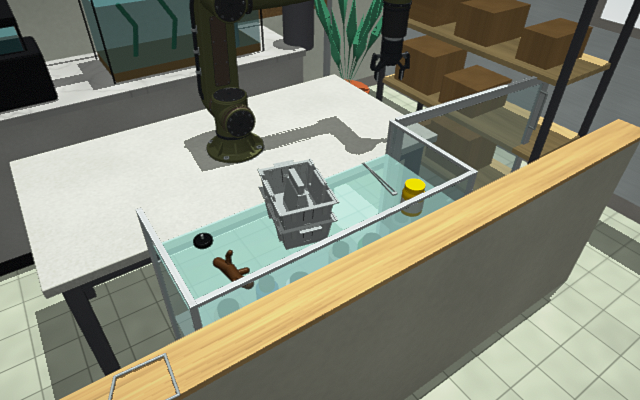

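The top view shows the tote stack at about (350,222). The upper tote's lip is at (340,277), towards the robot, and nothing stands close by. The side view shows the low lip at (312,230), on the far side. Both agree with the nets: yaw is about -13.5° and the centre about (0.544, -0.051). Next I refine this with repeated measurements and move above the handle.

```bash
cat > h.py <<'E'
from bench import arm, hand, kin, monitor, imaging, job, nets
import cv2, numpy as np
np.set_printoptions(precision=4,suppress=True)
def st(tag=""):
    s=monitor.sense(); print(tag,round(s["time_s"],2),"p",s["position"],"rot",s["tool_rot"],"F",s["contact_force"].round(2),"M",s["torque"].round(3),"gap",round(s["finger_gap"],4)); return s
def meas(thing,near,n=3,cams=("top","side"),tol=.03):
    out=[]
    for c in cams:
        v=[]
        for _ in range(n):
            v+= [d["centre"] for d in nets.tip_of(c,thing) if np.linalg.norm(np.array(d["centre"])-near)<tol][:1]
        if v: print(c,thing,np.mean(v,0),"sd",np.std(v,0)); out+=v
    return np.mean(out,0) if out else None
E
python3 - <<'E'
from h import *
imaging.snapshot("top");imaging.snapshot("side")
g=meas("top_grip",[.542,-.052,.19]);t=meas("top_lip",[.418,-.02,.175]);l=meas("low_lip",[.67,-.08,.11])
meas("top_tote",[.544,-.05,.085])
d=l-t; print(np.degrees(np.arctan2(d[1],d[0])),np.linalg.norm(d[:2]),(l+t)/2)
d=g-t; print(np.degrees(np.arctan2(d[1],d[0])),np.linalg.norm(d[:2]))
for yaw in (76.5,-103.5): print(kin.solve_ik([.544,-.051,.28],[180,0,yaw]))
st()
E
```

```text
top top_grip [ 0.5425 -0.0523  0.1908] sd [0. 0. 0.]
side top_grip [ 0.5451 -0.0527  0.192 ] sd [0. 0. 0.]
top top_lip [ 0.4172 -0.0214  0.1733] sd [0. 0. 0.]
side top_lip [ 0.4207 -0.0188  0.1746] sd [0. 0. 0.]
side low_lip [ 0.6683 -0.0812  0.1065] sd [0. 0. 0.]
top top_tote [ 0.5464 -0.0493  0.0835] sd [0. 0. 0.]
side top_tote [ 0.542  -0.0525  0.0859] sd [0. 0. 0.]
-13.768305781421265 0.25672676623211693 [ 0.5436 -0.0506  0.1402]
-14.547991710845158 0.1289855902804651
[  15.722    -5.2358    2.5469    0.      -97.7827 -119.222 ]
[ 15.722   -5.2358   2.5469   0.     -97.7827  60.778 ]
 2.3 p [0.2489 0.5459 0.2313] rot [-179.9988   -0.0047 -114.51  ] F [-0.53 -0.51 -0.66] M [-0.043 -0.001 -0.081] gap 0.085
```

Run:
```python
from h import *
x,y,yaw=.5437,-.0518,76.1
arm.goto([x,y,.27],[180,0,yaw]); st("above")
print(arm.servo_line([x,y,.179],rate=.06,contact_N=6)); st("down")
hand.gripper_close(); st("closed")
arm.servo_line([x,y,.186],rate=.02); s=st("lift7")
im=imaging.snapshot("side"); cv2.imwrite("pics/b.png",cv2.resize(im[130:270,200:400,::-1],None,fx=4,fy=4))
```

```text
above 4.67 p [ 0.5438 -0.0512  0.2698] rot [-179.9829   -0.0013   76.1771] F [-0.12  0.23 -0.14] M [ 0.037  0.029 -0.028] gap 0.0853
False
down 6.34 p [ 0.5439 -0.0518  0.1794] rot [179.9608  -0.0129  76.0987] F [-0.21 -0.23 -0.31] M [ 0.014 -0.009  0.009] gap 0.085
closed 6.97 p [ 0.5438 -0.0518  0.1792] rot [179.9822  -0.0027  76.1023] F [ 0.79 -0.03  0.91] M [ 0.078 -0.001  0.06 ] gap 0.0168
lift7 7.47 p [ 0.5436 -0.0517  0.1858] rot [-179.9792   -0.0041   76.0972] F [-0.75 -0.   -3.39] M [ 0.019 -0.044  0.001] gap 0.0172
```

View pics/b.png

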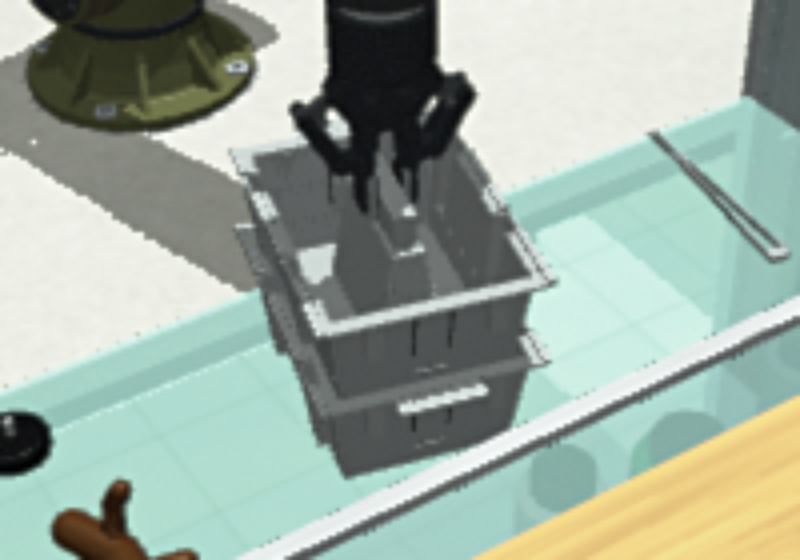

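The tote is held and has risen clear of the lower one, with about 3 N on the wrist. Next I lift it, move it aside, turn it, and measure both totes.

Run:
```python
from h import *
x,y=.5437,-.0518
arm.servo_line([x,y,.30],rate=.12)
arm.servo_line([.50,.17,.30],rate=.2); s=st("aside")
j=np.array(s["joints"]); j[5]+=180; arm.move_j(j); arm.dwell(.3)
s=st("turned")
for c in ("top","side"):
    im=imaging.snapshot(c); cv2.imwrite(f"pics/c_{c}.png",im[:,:,::-1])
R={}
for k in range(4):
    if k: imaging.snapshot("top"); imaging.snapshot("side")
    for c in ("top","side"):
        for t,near in (("low_lip",[.67,-.082,.11]),("low_tote",[.544,-.051,.02]),("top_lip",None),("top_grip",None)):
            v=[(d["centre"],d["confidence"]) for d in nets.tip_of(c,t)]
            if near: v=[a for a in v if np.linalg.norm(np.array(a[0])-near)<.04]
            else: v=[a for a in v if a[0][1]>.08]
            if v: R.setdefault((t,c),[]).append(v[0][0])
for k in R: print(k,len(R[k]),np.mean(R[k],0),np.std(R[k],0))
st()
```

```text
aside 9.9 p [0.5002 0.1693 0.3001] rot [179.9865   0.013   76.051 ] F [ 0.03 -0.31 -2.5 ] M [-0.025 -0.041  0.033] gap 0.0171
turned 12.85 p [0.5002 0.1693 0.3001] rot [-179.9865   -0.0105 -103.9511] F [ 0.17  0.18 -3.35] M [ 0.027 -0.038 -0.022] gap 0.0168
('low_lip', 'top') 4 [ 0.6708 -0.0817  0.1076] [0.0006 0.0012 0.0011]
('low_tote', 'top') 4 [ 0.5428 -0.0528  0.0184] [0.0006 0.0021 0.001 ]
('top_lip', 'top') 3 [0.6294 0.1384 0.296 ] [0.0008 0.0033 0.0006]
('top_grip', 'top') 4 [0.5011 0.1683 0.3103] [0.0014 0.0011 0.0002]
('low_lip', 'side') 4 [ 0.6712 -0.0794  0.1101] [0.0008 0.0007 0.0005]
('low_tote', 'side') 4 [ 0.5406 -0.0508  0.0158] [0.0012 0.0009 0.0004]
('top_lip', 'side') 4 [0.6311 0.1391 0.2985] [0.0014 0.0014 0.0019]
('top_grip', 'side') 4 [0.5022 0.1684 0.3107] [0.0007 0.0012 0.0012]
 14.85 p [0.5002 0.1693 0.3001] rot [-179.9853   -0.0111 -103.9479] F [ 0.57  0.75 -2.51] M [-0.02   0.005 -0.04 ] gap 0.0171
```

View pics/c_top.png

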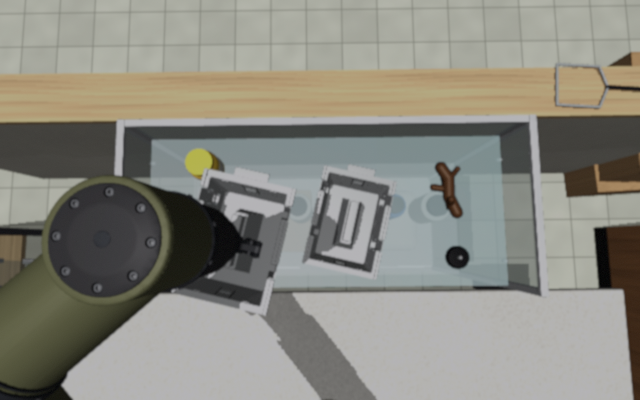

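The top view shows the held tote at about (235,240), its lip now at (250,175) on the far side. The lower tote is fully visible at (350,222), with its lip at (362,172), so both lips point the same way. I'll refine the lower tote's pose by fitting its rim outline to the mask.

Run:
```python
from h import *
from scipy.optimize import minimize
c=imaging.get_calibration("top"); K,r,t=[np.array(c[k],float) for k in("mtx","rvec","tvec")]
print("cam",-cv2.Rodrigues(r)[0].T@t.reshape(3))
out=np.array([[-.1155,-.086],[.1155,-.086],[.1155,-.032],[.1305,-.032],[.1305,.032],[.1155,.032],[.1155,.086],[-.1155,.086]])
def fit(mask,z,p0):
    S=4; m=cv2.resize(mask.astype(np.float32),None,fx=S,fy=S,interpolation=cv2.INTER_LINEAR)
    def poly(p):
        a=np.radians(p[2]); P=out@np.array([[np.cos(a),np.sin(a)],[-np.sin(a),np.cos(a)]])+p[:2]/1000
        return cv2.projectPoints(np.c_[P,np.full(8,z)],r,t,K,None)[0][:,0]
    def cost(p):
        q=((poly(p)+.5)*S-.5); im=np.zeros(m.shape,np.float32); cv2.fillPoly(im,[np.round(q*16).astype(np.int32)],1,cv2.LINE_AA,4) if 0 else cv2.fillPoly(im,[np.round(q*16).astype(np.int32)],1,8,4)
        return np.abs(im-m).sum()/m.sum()
    b=minimize(cost,p0,method="Nelder-Mead",options=dict(initial_simplex=np.array(p0)+np.array([[0,0,0],[6,0,0],[0,6,0],[0,0,4]]),xatol=.02,fatol=1e-5))
    return b.x,b.fun,poly
imaging.snapshot("top")
ms=nets.silhouettes("top","low_tote")
for d in ms[:3]:
    m=d["mask"]; ys,xs=np.nonzero(m); print(d["confidence"],m.sum(),xs.mean(),ys.mean(),xs.min(),xs.max(),ys.min(),ys.max())
    if 300<xs.mean()<400:
        n=cv2.morphologyEx(m.astype(np.uint8),cv2.MORPH_CLOSE,np.ones((9,9)))
        for p0 in ([543,-51,-13.5],[546,-54,-12]):
            x,f,_=fit(n,.11,p0); print("fit",x,f)
```

```text
cam [0.4953 0.0152 0.9764]
0.87 7723 349.50744529327983 221.21429496309725 302 395 165 279
fit [540.9651 -52.728  -13.1346] 0.020604975521564484
fit [540.8857 -52.8028 -13.4501] 0.021206656470894814
```

Run:
```python
from h import *
x,y,yaw=.5402,-.0510,-103.4
arm.servo_line([x,y,.30],attitude=[180,0,yaw],rate=.2)
arm.servo_line([x,y,.235],rate=.1); arm.dwell(.3); st("pre")
print(arm.servo_line([x,y,.183],rate=.03,contact_N=4)); st("mid")
if monitor.sense()["position"][2]<.186:
    print(arm.servo_line([x,y,.150],rate=.015,contact_N=5)); st("stop")
im=imaging.snapshot("side"); cv2.imwrite("pics/d.png",cv2.resize(im[130:270,200:400,::-1],None,fx=4,fy=4))
```

```text
pre 17.32 p [ 0.5403 -0.051   0.2354] rot [-179.9643    0.0186 -103.4038] F [ 0.1  -0.17 -2.37] M [-0.046  0.046  0.019] gap 0.0166
False
mid 19.2 p [ 0.5402 -0.051   0.1832] rot [-179.9864    0.0059 -103.4005] F [-0.07  0.19 -3.17] M [-0.004 -0.004 -0.029] gap 0.0171
True
stop 20.9 p [ 0.5412 -0.0512  0.1547] rot [-179.8366    0.0134 -103.3966] F [ 3.35 -1.2   1.06] M [-0.219 -0.947  0.016] gap 0.0174
```

View pics/d.png

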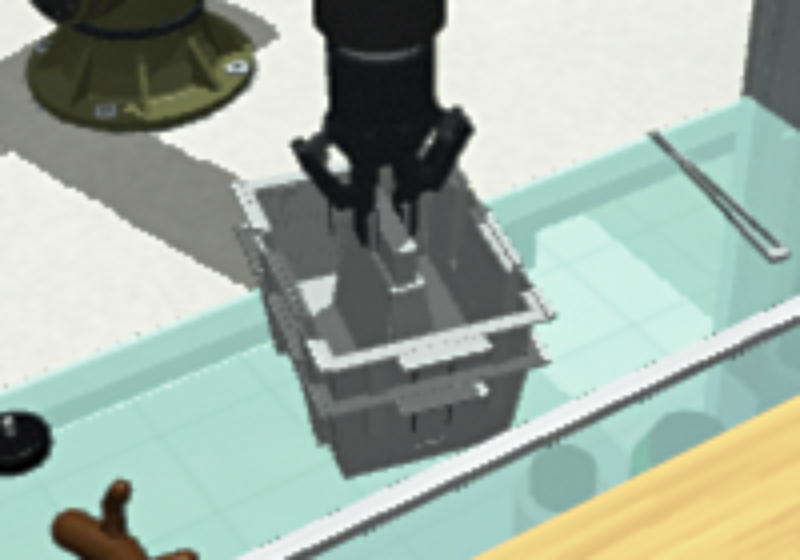

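It stopped 5.7 mm above home, lips aligned, with a light wedge along the tote's +x. I'll relieve that sideways force, then lower it a little further by feel.

Run:
```python
from h import *
u=np.array([np.cos(np.radians(-13.4)),np.sin(np.radians(-13.4)),0]); v=np.array([-u[1],u[0],0])
p=np.array([.5402,-.0510,.1552])
for k in range(5):
    s=monitor.sense(); F=np.mean([monitor.sense()["contact_force"] for _ in range(3)],0)
    print(k,"Fx,Fy tote",F@u,F@v,F[2])
    if k==0: p=s["position"].copy()
    if abs(F@u)<1 and abs(F@v)<1: break
    p=p+u*np.clip(F@u*.0004,-.001,.001)+v*np.clip(F@v*.0004,-.001,.001)
    arm.servo_line(p,rate=.01); arm.dwell(.2); st()
p=p.copy(); p[2]=.150
print(arm.servo_line(p,rate=.008,contact_N=5)); st("stop2")
```

```text
0 Fx,Fy tote 3.667498817934381 0.38818282754893985 1.436757545841508
 21.49 p [ 0.5418 -0.0513  0.1545] rot [ 179.9702   -0.0243 -103.4   ] F [-3.99  1.28  1.99] M [ 0.288  1.377 -0.016] gap 0.0171
1 Fx,Fy tote -4.181452307942129 0.32427834843350684 1.9866090362816082
 21.94 p [ 0.5414 -0.0511  0.1545] rot [-179.9635   -0.0208 -103.4109] F [ 1.02 -0.97 -2.48] M [-0.598 -0.148 -0.017] gap 0.0172
2 Fx,Fy tote 1.2174843226014127 -0.7109444343191172 -2.4835156551920683
 22.39 p [ 0.5416 -0.0512  0.1545] rot [-179.9986   -0.0062 -103.4008] F [-0.84  1.09 -0.8 ] M [ 0.049  0.48  -0.033] gap 0.017
3 Fx,Fy tote -1.073600661631516 0.8612059498845533 -0.8009168181185237
 22.84 p [ 0.5414 -0.051   0.1546] rot [-179.9708   -0.0195 -103.4047] F [ 0.65 -1.22 -2.49] M [-0.634 -0.159  0.012] gap 0.0171
4 Fx,Fy tote 0.9177131474759549 -1.0351682232101607 -2.4859407973847008
 23.29 p [ 0.5416 -0.0512  0.1546] rot [-179.9879   -0.0015 -103.396 ] F [-1.73 -0.5  -1.87] M [ 0.063  0.371 -0.026] gap 0.0172
True
stop2 23.59 p [ 0.5414 -0.0512  0.1541] rot [-179.9875   -0.0121 -103.3846] F [-1.74  0.17  3.74] M [ 0.173  0.265 -0.01 ] gap 0.0171
```

It is centred and resting on the catches. I'll release it and press each end.

```bash
cat > press.py <<'E'
from h import *
u=np.array([np.cos(np.radians(-13.4)),np.sin(np.radians(-13.4)),0])
C=np.array([.5435,-.0516,0])
def press(d,N=14,tag=""):
    p=C+u*d
    arm.servo_line([p[0],p[1],.20],rate=.15); arm.dwell(.2); f0=monitor.sense()["contact_force"][2]
    arm.servo_line([p[0],p[1],.160],rate=.06)
    q=arm.servo_line([p[0],p[1],.142],rate=.008,contact_N=N); s=st(f"press {tag} {q} f0 {f0:.2f}")
    arm.servo_line([p[0],p[1],.20],rate=.08)
E
python3 - <<'E'
from press import *
hand.gripper_open(); s=st("open")
p=s["position"]; arm.servo_line([p[0],p[1],.225],rate=.08); st("up")
hand.gripper_close(); st("closed")
press(.110,14,"lip end")
press(-.109,14,"other end")
st()
imaging.snapshot("side");imaging.snapshot("top")
E
```

```text
open 24.26 p [ 0.5406 -0.0512  0.1526] rot [ 179.8509   -0.0449 -103.3977] F [0.05 0.39 0.87] M [ 0.014  0.021 -0.001] gap 0.0856
up 25.31 p [ 0.5404 -0.0512  0.2242] rot [ 179.7858   -0.0576 -103.3954] F [-0.48  0.13 -0.62] M [ 0.02 -0.03 -0.06] gap 0.0852
closed 26.07 p [ 0.5406 -0.0512  0.225 ] rot [ 179.8624   -0.0394 -103.398 ] F [ 0.04 -0.18  0.3 ] M [0.012 0.009 0.015] gap 0.0
press lip end False f0 -0.50 30.42 p [ 0.6513 -0.0773  0.145 ] rot [-179.9173   -0.0283 -103.3738] F [-2.62  0.82 10.73] M [0.516 0.883 0.013] gap -0.0
press other end True f0 -0.80 35.77 p [ 0.4376 -0.0263  0.1452] rot [ 179.9345   -0.0183 -103.3764] F [-0.93  1.79  3.38] M [0.259 0.262 0.018] gap -0.0002
 36.61 p [ 0.4373 -0.0263  0.1994] rot [ 179.8279   -0.0434 -103.3732] F [-0.44  0.66 -0.69] M [ 0.04  -0.005 -0.035] gap 0.0001
```

Both ends read about 0.145, which is the home height. I'll re-press each end to confirm it stands hard and stays home, then look.

```bash
sed -i 's/\.142\]/.1405]/' press.py
python3 - <<'E'
from press import *
press(-.109,12,"other end")
arm.servo_line([.5435,-.0516,.22],rate=.2)
press(.110,12,"lip end")
arm.servo_line([.5435,-.0516,.23],rate=.2)
arm.servo_line([.42,.22,.30],rate=.25); st()
im=imaging.snapshot("side"); cv2.imwrite("pics/e.png",cv2.resize(im[130:270,200:400,::-1],None,fx=4,fy=4)); im=imaging.snapshot("top"); cv2.imwrite("pics/e_top.png",im[:,:,::-1])
for c in("top","side"):
    for t in("top_lip","low_lip","top_tote","low_tote","top_grip"): print(c,t,[(np.round(d["centre"],4),round(d["confidence"],2)) for d in nets.tip_of(c,t)[:2]])
E
```

```text
press other end True f0 0.29 39.78 p [ 0.4375 -0.0264  0.1452] rot [ 179.934    -0.0269 -103.3553] F [-0.53  0.19  2.73] M [0.218 0.25  0.034] gap -0.0002
press lip end True f0 -0.03 45.4 p [ 0.6512 -0.0774  0.1452] rot [-179.8944   -0.064  -103.3264] F [-2.57  2.    4.08] M [ 0.495  1.108 -0.008] gap -0.0001
 48.34 p [0.4203 0.2194 0.2997] rot [-179.9517   -0.1037 -103.3891] F [-0.57 -0.31  0.63] M [0.033 0.005 0.004] gap -0.0001
top top_lip [(array([ 0.6727, -0.0807,  0.1465]), 0.64)]
top low_lip []
top top_tote [(array([ 0.545 , -0.0519,  0.0533]), 0.97)]
top low_tote []
top top_grip [(array([ 0.543 , -0.05  ,  0.1596]), 0.79)]
side top_lip [(array([ 0.6717, -0.0811,  0.1524]), 0.94)]
side low_lip [(array([ 0.6732, -0.0834,  0.1075]), 0.69), (array([ 0.5725, -0.0025,  0.0144]), 0.5)]
side top_tote [(array([ 0.5457, -0.0534,  0.0553]), 0.88)]
side low_tote [(array([ 0.5403, -0.0512,  0.0143]), 0.82)]
side top_grip [(array([ 0.5429, -0.0524,  0.158 ]), 0.93)]
```

View pics/e.png

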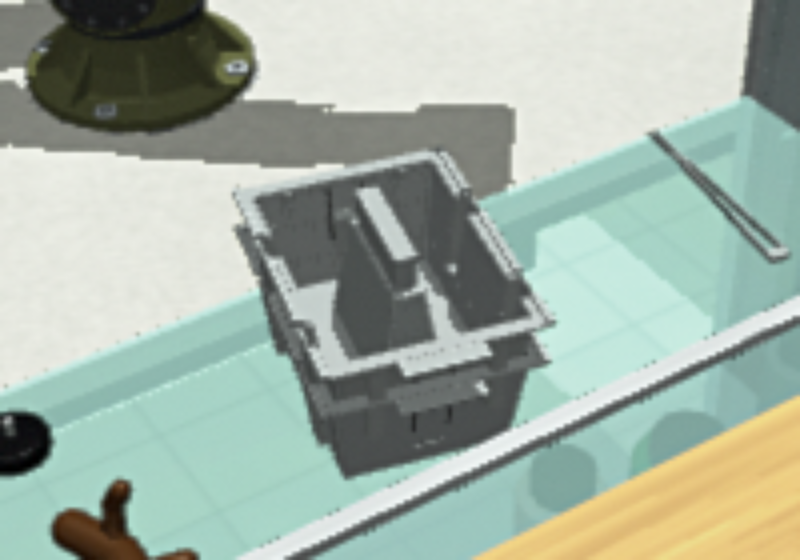

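View pics/e_top.png

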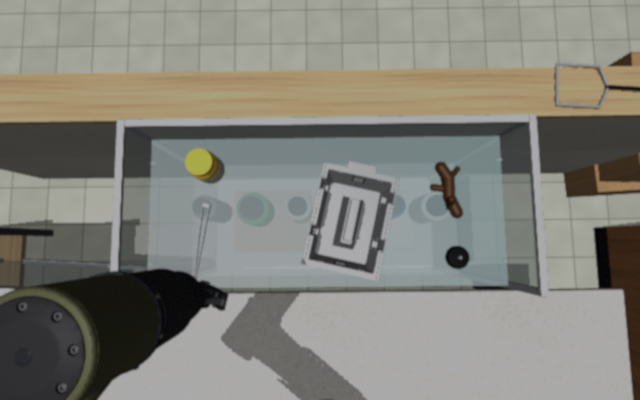

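The side view shows the upper tote nested level, with its lip at (445,352) directly above the low lip at (440,390). The top view shows nothing else moved and the arm clear of everything. Handing in.

```bash
python3 -c "
from h import *
job.finish_job(); st()"
```

```text
the job is handed in; nothing more can be done
the job is handed in; nothing more can be done
```

The upper tote is nested fully home in the lower one, both lips on the same side. The gripper has let go and the arm stands clear. I handed the job in at about 48 s on the robot's clock.

- **Nesting:** I lifted the upper tote by its handle, turned it half a turn beside the stack and let it down by feel. It stopped on the catches about 5 mm high. I eased out the sideways force, released it, then pressed each end and re-pressed both as a check.
- **Home height:** On the re-press both end rims stood hard at 0.1452 m (home is 0.145 m). The networks put the upper tote's underside at 0.053 and 0.055 m (home is 0.055 m).
- **Glass load:** Presses were set to stop at 14 N or less, so with the totes the glass carried about 22 N, against a limit of about 29 N. The peak force itself was not logged.
- **Rest of the scene:** The lower tote still measures within about 3 mm of where it was, which is measurement noise, and in the last pictures the other things look unmoved.
- **Checks that disagreed:**
  - One side-view reading of the upper lip was 0.152 m, about 7 mm high. The top view gave 0.1465 m, and the touch readings at both ends contradict it.
  - The top camera no longer found the lower tote, which is now covered.
  - I did not see the catches snap; I infer it from the end heights.

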